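Ring the pick-up bells for the ready orders

ROBOT

A 7-joint arm with a two-finger parallel gripper is mounted at the origin on a cart in front of the work surface, level with it; the furniture and walls round the work are solid. World frame = base frame: x ahead of the robot, y to its left, z up, the work surface at z = 0. Lengths are in m, angles in degrees, forces in N, time in s.
With the tool pointing down it reaches from about 0.425 to 0.925 m from the base axis. Payload 6.8 kg.
Tool frame: the origin (TCP) lies on the front face of the gripper's body, between the roots of the fingers; the fingertips stand 73 mm ahead of it and the grasp point (between the pads) lies 54 mm ahead of it; z points along the fingers, y is the line along which they close (so a half turn about z gives the same grasp; the last joint's range is limited). The gripper opens to 85 mm and grips with 20 to 120 N. Pads are 22 mm wide; open, the fingers measure 114 mm over their backs; the gripper's body (76 mm by 85 mm) begins 54 mm behind the grasp point. The pads swing forward as they close: fully open they stand 13 mm farther back than shut.
Start: joints at [-74.49, 27.33, 1.283, 89.118, -0.659, 63.558, -4.761], TCP at [0.25, 0.627, 0.304] pointing down, gripper open.
Joint ranges: [-169.35, 169.35], [-19.33, 120.38], [-80.79, 83.38], [13.8, 139.57], [-78.32, 258.32], [9.67, 109.79], [-169.56, 169.56]. Speed limits (degrees/s): [136.94, 136.94, 180, 180, 180, 180, 180].

INTERFACE

Orientations are given as [roll, pitch, yaw] about the fixed x, y, z axes, in that order (R = Rz(yaw) Ry(pitch) Rx(roll)).
In Python, from cell import robot gives the robot as it stands. Calls block until the motion is done:
- robot.move_ptp(position, orientation): joint-space move of the TCP to a pose.
- robot.move_straight(position, rot=None, velocity=0.15, f_stop=None): straight line of the TCP; rot=None keeps the orientation; velocity is the mean speed in m/s. With f_stop (N) it stops when the force on the tool has changed by that much, and returns True; else False.
- robot.move_joints(angles): joint-space move.
- robot.set_gripper(opening): opening from 0.0 (shut) to 1.0 (fully open); the grip force is fixed at half the most; returns when the fingers have stopped.
- robot.hold(seconds).
- robot.inverse_kinematics(position, orientation): joint angles nearest the present ones, or None.
- robot.read_state(): the state.
- robot.read_camera(name): name is "scene" or "side" or "wrist"; returns the picture (420x560x3 uint8, red, green, blue); there is no depth.
- robot.camera_info(name): a dict with "K" (3x3 intrinsics, pixels), "dist" ([k1, k2, p1, p2, k3] as OpenCV has them; the pictures are not rectified), "xyz" and "attitude" of the camera in the world. Camera axes: x right, y up, looking along -z (the intrinsics and any distortion apply to the point x, -y, -z); pixel columns grow to the right and rows downward; lengths in m; the calibration is good to about 2 mm. A picture is of the moment at which its call begins: read the wrist's pose just before it. camera_info takes no time and is no camera call; for the wrist camera it gives the pose at the moment of the call.
A pose or a line that the arm cannot do raises robot.MotionError and nothing moves.
- robot.finish_job(): hands the job in; it is judged then, once.
The state is a dict: "clock": time; "qpos": joint angles; "joint_vel": joint speeds; "joint_torque": joint torques, N m; "tcp_pos": TCP position; "tool_rot": TCP orientation; "contact_force": force on the tool from outside, world axes, zero at the start; "moment": the same for the moment, N m; "opening": opening from 0.0 (shut) to 1.0 (fully open); "finger_force": force on a finger pad.
Only numpy, scipy, OpenCV 4.12 (cv2) and the standard library are available. Lean on these libraries where they do the work, as an engineer would, in place of code of your own. Each camera call takes 0.05 s, during which the arm holds its last target. There are 200 camera calls.

TASK

Two orders are ready for pick-up: with a fingertip, gently press the button on top of the counter bell in front of the rye loaf right down and let it go, then do the same with the bell in front of the two croissants, and withdraw. The buns are not ready, so do not touch their bell; touch nothing else either, and leave the bells standing where they are without picking them up or shoving them.

Things in the scene. Friction and masses are not known exactly. Their poses are not given: they have to be found in the camera images.
- bell_loaf: Counter bell in front of (on the robot's side of) the board with the rye loaf: brass dome on a black round foot, 84 mm across, 63 mm high, 0.19 kg, loose on the counter. Origin: centre of its underside. The three bells look the same; only the goods on the board behind tell them apart. The board's centre is 220 to 235 mm from the bell.
- bell_loaf_top (a point): Top of that bell's push button: middle of the button's top face when it is up, 63 mm above the counter. The button is a vertical pin 12 mm across; the dome beneath it is 46 mm high.
- bell_loaf_button (a joint): That bell's button: 0 = up, 0.004 m = fully down. A spring lifts it again: about 2 N per mm, so 5 N moves it 2.5 mm and 8 N fully down, where it meets a hard stop; it has rung once it is 2.5 mm down.
- board_loaf: Wooden serving board, 240 x 170 x 14 mm, fixed to the counter, the board with the rye loaf. Origin: centre of its underside; x axis along the 240 mm, pointing away from its bell. Which board stands left, middle or right varies.
- bell_croissants: Counter bell in front of (on the robot's side of) the board with the two croissants: brass dome on a black round foot, 84 mm across, 63 mm high, 0.19 kg, loose on the counter. Origin: centre of its underside. The three bells look the same; only the goods on the board behind tell them apart. The board's centre is 220 to 235 mm from the bell.
- bell_croissants_top (a point): Top of that bell's push button: middle of the button's top face when it is up, 63 mm above the counter. The button is a vertical pin 12 mm across; the dome beneath it is 46 mm high.
- bell_croissants_button (a joint): That bell's button: 0 = up, 0.004 m = fully down. A spring lifts it again: about 2 N per mm, so 5 N moves it 2.5 mm and 8 N fully down, where it meets a hard stop; it has rung once it is 2.5 mm down.
- board_croissants: Wooden serving board, 240 x 170 x 14 mm, fixed to the counter, the board with the two croissants. Origin: centre of its underside; x axis along the 240 mm, pointing away from its bell. Which board stands left, middle or right varies.
- bell_buns: Counter bell in front of (on the robot's side of) the board with the two buns: brass dome on a black round foot, 84 mm across, 63 mm high, 0.19 kg, loose on the counter. Origin: centre of its underside. The three bells look the same; only the goods on the board behind tell them apart. The board's centre is 220 to 235 mm from the bell.
- bell_buns_top (a point): Top of that bell's push button: middle of the button's top face when it is up, 63 mm above the counter. The button is a vertical pin 12 mm across; the dome beneath it is 46 mm high.
- bell_buns_button (a joint): That bell's button: 0 = up, 0.004 m = fully down. A spring lifts it again: about 2 N per mm, so 5 N moves it 2.5 mm and 8 N fully down, where it meets a hard stop; it has rung once it is 2.5 mm down.
- board_buns: Wooden serving board, 240 x 170 x 14 mm, fixed to the counter, the board with the two buns. Origin: centre of its underside; x axis along the 240 mm, pointing away from its bell. Which board stands left, middle or right varies.
- rye_loaf: Large dark rye loaf, 200 x 257 x 124 mm (long along its y), on its board. Loose. Origin: centre of its underside. To be left alone.
- croissant_front: Croissant, 71 x 116 x 54 mm, front half of the croissant board. Loose. Origin: centre of its underside. To be left alone.
- croissant_back: Croissant, 70 x 104 x 51 mm, back half of the croissant board. Loose. Origin: centre of its underside. To be left alone.
- bun_front: Smooth round bun, 72 x 77 x 66 mm, front half of the bun board. Loose. Origin: centre of its underside. To be left alone.
- bun_back: Smooth round bun, 86 x 98 x 78 mm, back half of the bun board. Loose. Origin: centre of its underside. To be left alone.
- jam_jar: Small jam jar with screw lid, 59 mm across, 66 mm high, standing between two bells, a little behind them (a similar one stands far back on the counter). Loose. Origin: centre of its underside. To be left alone.
- kitchen_timer: Round wind-up kitchen timer, 66 mm across, 60 mm high, standing between two bells, a little behind them (a similar one stands far back on the counter). Loose. Origin: centre of its underside. To be left alone.
- tongs: Spring tongs lying flat, 250 x 61 x 21 mm, at the left of the counter. Loose. Origin: centre of its underside. To be left alone.
- brush: Pastry brush lying flat, 197 x 36 x 16 mm, at the right edge of the counter. Loose. Origin: centre of its underside. To be left alone.
Not all that is in view belongs to the job. What is shaped like the bell_croissants but blue is not meant.

How it is judged (in metres and radians):
On the way, in this order (a step that is already met when the one before it is completed fails the run):
1. the rye loaf's bell is rung: its button goes down at least 2.5 mm (value of joint bell_loaf_button above 0.0025 m), for 0.05 s.
2. the rye loaf's bell is let go: its button is up again and the fingers are off it (value of joint bell_loaf_button below 0.001 m and contact force between the fingers and bell_loaf below 0.1 N), for 0.2 s.
3. the croissants' bell is rung: its button goes down at least 2.5 mm (value of joint bell_croissants_button above 0.0025 m), for 0.05 s.
4. the croissants' bell is let go: its button is up again and the fingers are off it (value of joint bell_croissants_button below 0.001 m and contact force between the fingers and bell_croissants below 0.1 N), for 0.2 s.
At the end, for the whole second after the job is handed in: Both bells rung in order and let go: all three buttons up (within 1 mm), the two rung bells upright, at rest, within 20 mm of where they stood; the buns' bell, bread, jar, timer, tongs and brush within 10 mm of where they were (value of joint each of bell_loaf_button, bell_croissants_button, bell_buns_button below 0.001 m and distance of each of bell_loaf, bell_croissants from where it was at the start of the episode below 0.02 m and angle between each of bell_loaf, bell_croissants's own z axis and vertical below 0.1 rad and linear speed of each of bell_loaf, bell_croissants below 0.02 m/s and distance of each of rye_loaf, croissant_front, croissant_back, bun_front, bun_back, jam_jar, kitchen_timer, tongs, brush, bell_buns from where it was at the start of the episode below 0.01 m); the robot touches nothing.
It fails at once if the buns' bell is touched or its button pressed (contact force between any of the fingers, the arm and bell_buns above 0.3 N or value of joint bell_buns_button above 0.001 m).
It fails at once if bread, boards, jar, timer, tongs or brush are touched by the robot (contact force between any of the fingers, the arm and rye_loaf above 0.3 N or contact force between any of the fingers, the arm and croissant_front above 0.3 N or contact force between any of the fingers, the arm and croissant_back above 0.3 N or contact force between any of the fingers, the arm and bun_front above 0.3 N or contact force between any of the fingers, the arm and bun_back above 0.3 N or contact force between any of the fingers, the arm and jam_jar above 0.3 N or contact force between any of the fingers, the arm and kitchen_timer above 0.3 N or contact force between any of the fingers, the arm and tongs above 0.3 N or contact force between any of the fingers, the arm and brush above 0.3 N or contact force between any of the fingers, the arm and board_loaf above 0.3 N or contact force between any of the fingers, the arm and board_croissants above 0.3 N or contact force between any of the fingers, the arm and board_buns above 0.3 N).
It fails at once if a bell is lifted more than 8 mm, tipped or pushed more than 20 mm away (height (world z) of any of bell_loaf, bell_croissants above 0.008 m or angle between any of bell_loaf, bell_croissants's own z axis and vertical above 0.2 rad or distance of any of bell_loaf, bell_croissants from where it was at the start of the episode above 0.02 m).
It fails at once if a bell is pressed roughly: more than 40 N (contact force between the fingers and bell_loaf above 40 N or contact force between the fingers and bell_croissants above 40 N).
It fails at once if both bells are pressed at the same time (value of joint each of bell_loaf_button, bell_croissants_button above 0.0025 m).
It also fails if it takes over 42 s, if anything falls off the work surface, if the arm or the gripper's body presses on something with over 40 N, if the wrist force passes 120 N, or if a joint passes its speed limit or range.

## Working session

There is one attempt and no reset: what is moved stays moved. The work goes in short steps, each a Python script; the robot and the scene stay as the last script left them, time stands still between calls to the robot, and variables do not carry over. Pictures are saved under pics/ and viewed, at most 10 in all, crops included, and the job is handed in when it is done.

```bash
mkdir -p pics
python3 - <<'E'
from cell import robot
import cv2
for n in("scene","side"):
    cv2.imwrite(f"pics/{n}0.png",robot.read_camera(n)[:,:,::-1]); i=robot.camera_info(n); print(n,i)
print(robot.read_state())
E
```

```text
scene {'K': array([[449.27567391,   0.        , 278.29801471],
       [  0.        , 449.27567391, 211.29009517],
       [  0.        ,   0.        ,   1.        ]]), 'dist': array([-0.11318535,  0.        ,  0.        ,  0.        ,  0.        ]), 'xyz': array([-0.17400827, -0.87809365,  0.56163348]), 'attitude': array([ 6.72818712e+01, -5.68469220e-02, -3.89106685e+01])}
side {'K': array([[387.33267877,   0.        , 278.77047606],
       [  0.        , 387.33267877, 204.90257826],
       [  0.        ,   0.        ,   1.        ]]), 'dist': array([-0.07334723,  0.        ,  0.        ,  0.        ,  0.        ]), 'xyz': array([ 1.32412644, -0.60653409,  1.06788639]), 'attitude': array([44.3702217 ,  0.65261042, 49.33283246])}
{'clock': 0.1, 'qpos': array([-74.49094677,  27.37255653,   1.28131188,  89.17059048,
        -0.65806337,  63.55698348,  -4.76038136]), 'joint_vel': array([-0.01131254, -0.0274405 ,  0.01120226, -0.12445506,  0.05030601,
       -0.01794909, -0.08984549]), 'joint_torque': array([ 5.23297233e-03, -5.97767222e+01,  1.61427397e+00, -2.81953579e+01,
        1.29199092e-02,  5.03314252e-03, -1.69508439e-05]), 'tcp_pos': array([0.24947789, 0.62678037, 0.30302086]), 'tool_rot': array([-1.79907580e+02,  8.03593038e-03,  1.58298676e+02]), 'contact_force': array([-0.13908342,  0.56769623, -0.08132413]), 'moment': array([-0.02989699, -0.01025612, -0.03201533]), 'finger_force': 0.0, 'opening': 1.0011412548588003}
```

View pics/scene0.png

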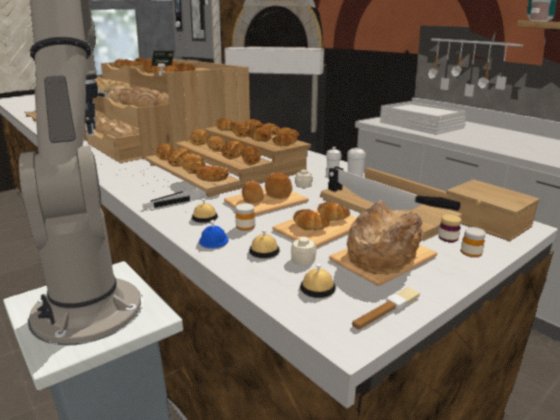

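View pics/side0.png

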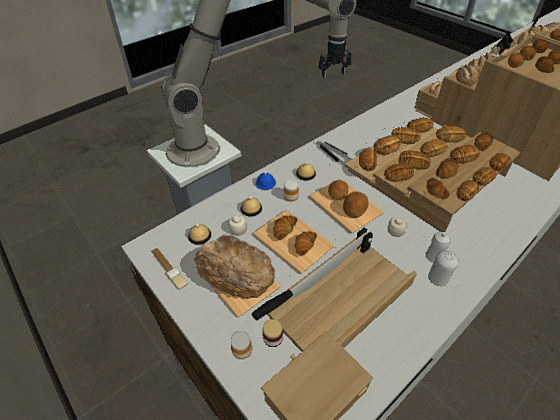

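The scene view shows three brass bells: (319,280), in front of the loaf at (385,240); (264,243), in front of the croissants at (320,218); and (205,211), in front of the buns at (265,190). There is also a blue decoy at (213,236). In the side view the same bells are at (200,232), (251,205) and (306,171). The first is the loaf's and the second the croissants', going by the boards behind them. I'll confirm this in an enlarged crop and measure.

```bash
cat > h.py <<'E'
import numpy as np,cv2
from scipy.spatial.transform import Rotation as Ro
def ray(info,uv):
    p=cv2.undistortPoints(np.array([[uv]],float),info["K"],info["dist"])[0,0]
    d=Ro.from_euler('xyz',info["attitude"],degrees=True).apply([p[0],-p[1],-1])
    return np.array(info["xyz"]),d
def plane(info,uv,z):
    c,d=ray(info,uv); return c+d*(z-c[2])/d[2]
def project(info,P):
    v=Ro.from_euler('xyz',info["attitude"],degrees=True).inv().apply(np.array(P)-info["xyz"])
    return cv2.projectPoints(np.array([[v[0],-v[1],-v[2]]]),np.zeros(3),np.zeros(3),info["K"],info["dist"])[0][0,0]
def brass(img):
    h=cv2.cvtColor(img,cv2.COLOR_RGB2HSV)
    return cv2.inRange(h,(14,70,90),(32,255,255))
E
python3 - <<'E'
from cell import robot
import cv2,numpy as np
from h import *
near={"scene":[(319,280),(264,243),(205,211)],"side":[(200,232),(251,205),(306,171)]}
crops=[]
for n in near:
    im=cv2.cvtColor(cv2.imread(f"pics/{n}0.png"),cv2.COLOR_BGR2RGB); I=robot.camera_info(n)
    N,L,S,C=cv2.connectedComponentsWithStats(brass(im))
    for q in near[n]:
        k=min((k for k in range(1,N) if S[k,4]>40),key=lambda k:np.hypot(*(C[k]-q)))
        print(n,q,S[k],C[k].round(1),plane(I,C[k],.03).round(4), "topz.063:",plane(I,(C[k][0],S[k,1]),.063).round(4))
s=cv2.imread("pics/scene0.png")[165:315,180:440];d=cv2.imread("pics/side0.png")[140:320,170:390]
a=cv2.resize(s,(520,300),interpolation=2);b=cv2.resize(d,(366,300),interpolation=2)
out=cv2.resize(np.vstack([cv2.resize(a,(520,300)),cv2.copyMakeBorder(b,0,0,0,154,0)]),None,fx=1,fy=1)
cv2.imwrite("pics/c1.png",out)
E
```

```text
scene (319, 280) [302 269  32  23 560] [317.7 280.4] [ 0.4406 -0.2586  0.03  ] topz.063: [ 0.4353 -0.2624  0.063 ]
scene (264, 243) [251 234  27  19 389] [263.9 243.7] [ 0.4567 -0.0377  0.03  ] topz.063: [ 0.4509 -0.046   0.063 ]
scene (205, 211) [193 203  23  15 262] [204.  210.8] [0.448  0.2558 0.03  ] topz.063: [0.4405 0.2389 0.063 ]
side (200, 232) [190 224  19  17 252] [198.9 232.6] [ 0.4638 -0.2545  0.03  ] topz.063: [ 0.4578 -0.2444  0.063 ]
side (251, 205) [242 198  18  15 215] [250.7 205.3] [ 0.4784 -0.0342  0.03  ] topz.063: [ 0.4754 -0.0292  0.063 ]
side (306, 171) [298 164  16  13 169] [305.8 170.3] [0.469 0.259 0.03 ] topz.063: [0.4676 0.2586 0.063 ]
```

View pics/c1.png

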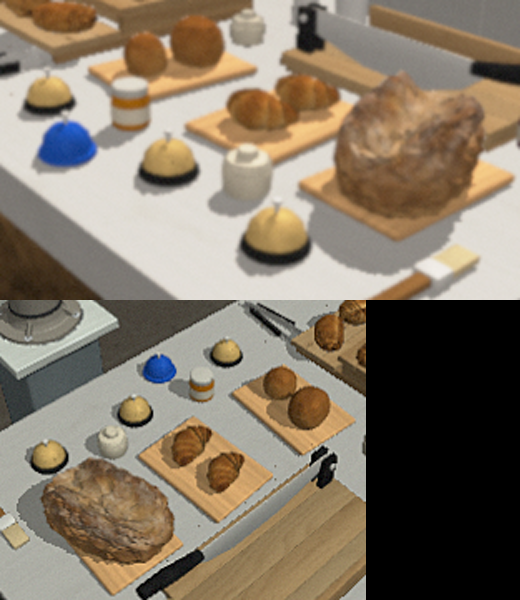

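The crop confirms it: the bell at scene (319,280) stands in front of the loaf, and the one at (264,243) stands in front of the croissants. The blue one and the buns' bell (205,211) are to be left alone. I'll hover over the loaf bell with the gripper shut and look with the wrist camera.

Run:
```python
from cell import robot
import cv2
from h import *
robot.set_gripper(0.0)
robot.move_ptp([0.455,-0.036,0.30],[180,0,86]);
I=robot.camera_info("wrist"); im=robot.read_camera("wrist")
cv2.imwrite("pics/wc.png",im[:,:,::-1])
np.save("wc.npy",I,allow_pickle=True); print(I["xyz"],I["attitude"])
robot.move_ptp([0.44,-0.257,0.30],[180,0,60])
I=robot.camera_info("wrist"); im2=robot.read_camera("wrist")
np.save("wl.npy",I,allow_pickle=True); print(I["xyz"],I["attitude"])
cv2.imwrite("pics/wl.png",im2[:,:,::-1])
cv2.imwrite("pics/both.png",cv2.resize(np.hstack([im,im2])[:,:,::-1],(800,300)))
s=robot.read_state();print(s["clock"],s["tcp_pos"],s["contact_force"],s["qpos"])
```

```text
[0.46100328 0.04741334 0.36995993] [-18.8808939   -0.03277843  -3.8500504 ]
[ 0.48205633 -0.18392709  0.36966636] [-1.88195412e+01  2.21240825e-02 -2.98096246e+01]
4.325 [ 0.44086189 -0.25495247  0.29965611] [ 0.31571874 -0.11518547 -0.2627894 ] [-21.32443753  16.85806545  54.10949053 114.23742995 -16.35772661
  56.8404994   10.93991996]
```

View pics/both.png

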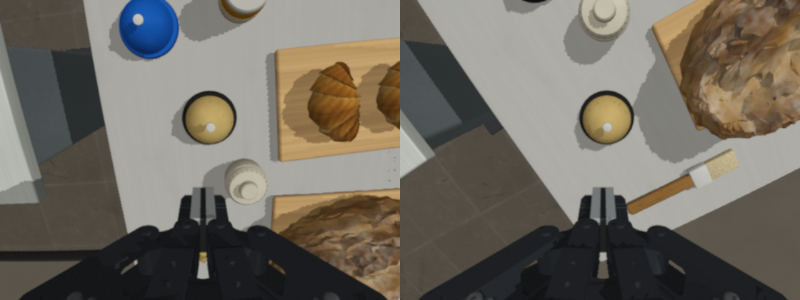

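The wrist views show the croissants' bell button at about (294,178), with the croissant board beside it, and the loaf bell button at about (290,178), next to the loaf and brush. I'll refine the button pixels (bright pin) and cast rays.

Run:
```python
import cv2
from h import *
for n,q in(("wc",(294,178)),("wl",(290,178))):
    im=cv2.imread(f"pics/{n}.png");I=np.load(n+".npy",allow_pickle=True).item()
    h=cv2.cvtColor(im,cv2.COLOR_BGR2HSV); w=h[q[1]-14:q[1]+14,q[0]-14:q[0]+14]
    m=((w[...,1]<60)&(w[...,2]>150)).astype(np.uint8)
    N,L,S,C=cv2.connectedComponentsWithStats(m); k=1+S[1:,4].argmax(); c=C[k]+q-np.array([14,14])
    b=cv2.inRange(h,(14,70,60),(32,255,255));N,L,S2,C2=cv2.connectedComponentsWithStats(b)
    j=min((j for j in range(1,N) if S2[j,4]>500),key=lambda j:np.hypot(*(C2[j]-q)))
    P=plane(I,c,.063); print(n,c,S[k],P.round(4),"dome",C2[j].round(1),S2[j],plane(I,C2[j],.025).round(4))
    print([project(I,[*P[:2],0.0]).round(1)])
```

```text
wc [294.38345865 177.96240602] [  8   8  13  13 133] [ 0.4659 -0.0267  0.063 ] dome [293.4 166.3] [ 260  133   68   69 3511] [ 0.4662 -0.0236  0.025 ]
[array([292.7, 164.5])]
wl [289.84558824 177.57352941] [  8   7  13  14 136] [ 0.4505 -0.2498  0.063 ] dome [289.4 165.9] [ 256  133   68   68 3541] [ 0.4522 -0.2471  0.025 ]
[array([288.9, 164.3])]
```

```bash
cat >> h.py <<'E'
def pin(im,q,r=30):
    h=cv2.cvtColor(im,cv2.COLOR_RGB2HSV); q=np.round(q).astype(int)
    w=h[q[1]-r:q[1]+r,q[0]-r:q[0]+r]
    N,L,S,C=cv2.connectedComponentsWithStats(((w[...,1]<60)&(w[...,2]>150)).astype(np.uint8))
    k=1+S[1:,4].argmax(); return C[k]+q-r,S[k]
E
python3 - <<'E'
from cell import robot
from h import *
P=np.array([.4505,-.2498,.063])
robot.move_straight([P[0],P[1],.19]); robot.hold(.4)
I=robot.camera_info("wrist"); im=robot.read_camera("wrist"); s=robot.read_state()
q=project(I,P); c,S=pin(im,q); print(q,c,S,plane(I,c,.063),s["tcp_pos"],s["tool_rot"],s["contact_force"],s["clock"])
cv2.circle(im,tuple(np.round(c).astype(int)),9,(255,0,0),1); cv2.imwrite("pics/close.png",im[:,:,::-1])
E
```

```text
[282.85353725 233.32080414] [300.11524164 256.80669145] [ 23  43  37  17 269] [ 0.45192936 -0.26949971  0.063     ] [ 0.45057226 -0.24976895  0.19019617] [ 1.79982322e+02 -1.42596076e-02  6.00045771e+01] [-0.46822064 -0.2542578   0.42724668] 5.6667
```

View pics/close.png

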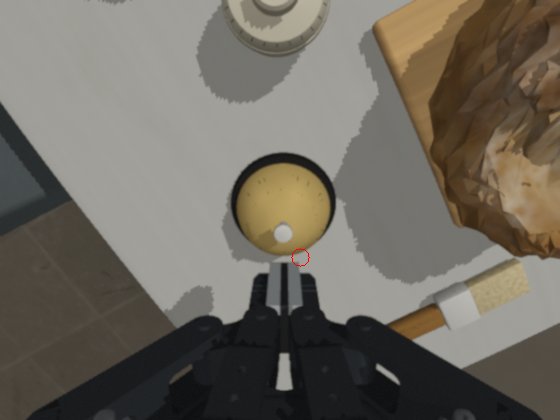

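The close view shows the pin at (283,233), just where the wrist measurement projects, so the position is confirmed (the red circle is a wrong mask on the counter). Now pressing.

Run:
```python
from cell import robot
x,y=.4505,-.2498
robot.move_straight([x,y,.148],velocity=.08); robot.hold(.2)
p=lambda t:print(t,(lambda s:(s["clock"],s["tcp_pos"].round(4),s["contact_force"].round(2)))(robot.read_state()))
p("above")
hit=robot.move_straight([x,y,.127],velocity=.012,f_stop=9); p(hit)
robot.hold(.15); p("held")
robot.move_straight([x,y,.16],velocity=.05); robot.hold(.3); p("up")
```

```text
above (6.5417, array([ 0.4508, -0.25  ,  0.1484]), array([ 0.79, -0.32, -0.75]))
True (7.8167, array([ 0.4505, -0.2499,  0.1316]), array([-1.48,  0.77,  8.05]))
held (7.9667, array([ 0.4505, -0.2499,  0.1316]), array([-1.78,  0.42,  7.8 ]))
up (8.9917, array([ 0.4504, -0.2498,  0.1598]), array([ 0.04, -0.05,  0.15]))
```

The loaf bell went fully down (about 8 N, tip 4 mm below the button top) and was released. Next is the croissants' bell, with one close check above it.

Run:
```python
from cell import robot
from h import *
P=np.array([.4659,-.0267,.063])
robot.move_straight([.4505,-.2498,.28]); robot.move_ptp([P[0],P[1],.28],[180,0,86]); robot.move_straight([P[0],P[1],.19]); robot.hold(.4)
I=robot.camera_info("wrist"); im=robot.read_camera("wrist")
q=project(I,P); c,S=pin(im,q,14); print(q,c,S,plane(I,c,.063),robot.read_state()["tcp_pos"],robot.read_state()["clock"])
cv2.circle(im,tuple(np.round(q).astype(int)),12,(255,0,0),1); cv2.imwrite("pics/close2.png",im[:,:,::-1])
```

```text
[283.2482518  233.33251992] [283.85477178 233.46887967] [  6   6  18  18 241] [ 0.46627279 -0.02681865  0.063     ] [ 0.46601686 -0.02654368  0.19025289] 12.0333
```

View pics/close2.png

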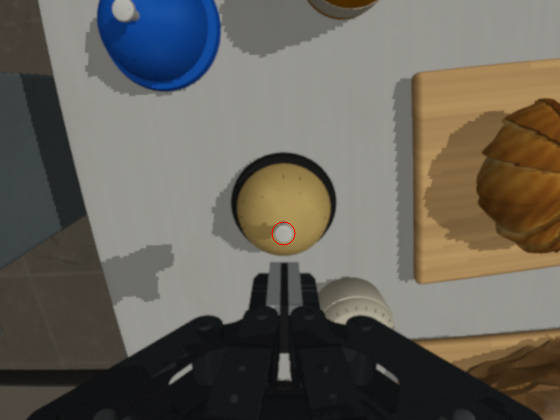

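The pin at (284,233) sits inside the projected circle, and the croissant is on the board beside it. The timer at (355,300) is below gripper-body height. Pressing.

Run:
```python
from cell import robot
x,y=.4661,-.0268
p=lambda t:print(t,(lambda s:(s["clock"],s["tcp_pos"].round(4),s["contact_force"].round(2)))(robot.read_state()))
robot.move_straight([x,y,.148],velocity=.08); robot.hold(.2); p("above")
hit=robot.move_straight([x,y,.127],velocity=.012,f_stop=9); p(hit)
robot.hold(.15); p("held")
if hit:
    robot.move_straight([x,y,.16],velocity=.05); robot.hold(.3); robot.move_straight([x,y,.28]); robot.hold(.5); p("up")
    import cv2; cv2.imwrite("pics/end.png",robot.read_camera("scene")[:,:,::-1])
```

```text
above (12.9083, array([ 0.4664, -0.0268,  0.1484]), array([-0.22,  0.24,  0.39]))
True (14.175, array([ 0.4661, -0.0268,  0.1316]), array([-0.12,  0.06,  8.26]))
held (14.325, array([ 0.4661, -0.0269,  0.1316]), array([-1.52,  0.02,  8.09]))
up (16.8, array([ 0.4661, -0.0269,  0.2799]), array([-0.3 ,  0.44,  0.26]))
```

View pics/end.png

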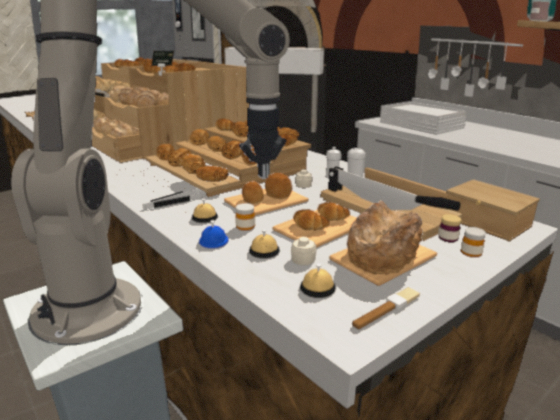

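The bells are unmoved at (319,280) and (264,243), and the gripper is clear above them. Handing in.

```bash
python3 -c "
from cell import robot
print(robot.finish_job())"
```

```text
the job is handed in; nothing more can be done
None
```

I rang the rye loaf's bell and then the croissants' bell, pressing each button right down with about 8 N and letting it go, then withdrew clear at about 17 s and handed the job in; no verdict came back, but the last scene picture shows nothing moved.

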